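Notch up the roller-stand speed selector

ROBOT

A 6-joint arm with a two-finger parallel gripper is mounted at the origin on the work surface. World frame = base frame: x ahead of the robot, y to its left, z up, the work surface at z = 0. Lengths are in m, angles in rad, forces in N, time in s.
With the tool pointing down it reaches from about 0.3 to 0.875 m from the base axis. Payload 6.4 kg.
Tool frame: the origin (TCP) lies between the finger pads; the fingertips stand 22 mm ahead of it and the grasp point (between the pads) lies 3 mm ahead of it; z points along the fingers, y is the line along which they close (so a half turn about z gives the same grasp; the last joint's range is limited). The gripper opens to 85 mm and grips with 20 to 120 N. Pads are 22 mm wide; open, the fingers measure 114 mm over their backs; the gripper's body (76 mm by 85 mm) begins 54 mm behind the grasp point. The pads swing forward as they close: fully open they stand 13 mm farther back than shut.
Start: joints at [-1.456, 0.181, 1.607, -0, 1.354, -0.206], TCP at [0.181, -0.546, 0.253] pointing down, gripper open.
Joint ranges: [-2.99, 2.99], [-0.89, 2.07], [0.3, 2.58], [-1.14, 4.28], [0, 2.63], [-3.12, 3.12]. Speed limits (rad/s): [2.57, 2.57, 3.01, 3.14, 3.14, 3.14].

INTERFACE

Orientations are given as a unit quaternion [w, x, y, z].
In Python, from bench import ctrl, imaging, workorder gives the robot as it stands.
- The arm moves only by the shell command python3 -m pendant 'ROWS' [OPENING]. ROWS is JSON, a list of rows, each a list of 4 numbers: the shift along the tool's x, y, z in cm, then the turn about the tool's z in degrees. In form: [[dx, dy, dz, roll], ...]. A call has 1 to 12 rows; each row is the pose to reach, as a shift and turn from the pose commanded when the call began, along the tool's axes at that moment; what a row does not reach only later rows make up. A row lasts 1/12 s, in which the tool goes at most 41.7 mm and 7.16 degrees, less where a joint would pass 70% of its speed; a pose out of reach is approached as far as the arm can. A call with a gripper value outside its range is refused whole. OPENING is the opening, from 0 (shut) to 1 (fully open), set as the call begins (- or left out, the last holds). The fingers move at their own pace and stop on an object; the grip force is fixed at half the most. Time passes only in rows, so rows that repeat a pose let the fingers close. It gives the time, the measured TCP pose, the force, the opening and the grip force at its end, in the units of the state.
- ctrl.get_obs(): the state, without advancing time (a new reading comes with each control period).
- imaging.camera(name): name is "scene" or "top"; returns the picture (480x640x3 uint8, red, green, blue); there is no depth.
- imaging.camera_info(name): a dict with "K" (3x3 intrinsics, pixels), "T" (4x4, takes a point from camera to world coordinates). Camera axes: x right, y up, looking along -z (the intrinsics and any distortion apply to the point x, -y, -z); pixel columns grow to the right and rows downward; lengths in m; the calibration is good to about 2 mm. A picture is of the moment at which its call begins. camera_info takes no time and is no camera call.
- workorder.hand_in(): hands the job in; it is judged then, once.
The state is a dict: "time_s": time; "q": joint angles; "dq": joint speeds; "joint_efforts": joint torques, N m; "eef_pos": TCP position; "eef_rot": TCP orientation; "wrist_force": force on the tool from outside, world axes, zero at the start; "torque": the same for the moment, N m; "opening": opening from 0.0 (shut) to 1.0 (fully open); "grasp_force": force on a finger pad.
Only numpy, scipy, OpenCV 4.12 (cv2) and the standard library are available. Lean on these libraries where they do the work, as an engineer would, in place of code of your own. Each camera call takes 0.05 s, during which the arm holds its last target. There are 200 camera calls.

TASK

Bring the railway truck's roller stand to its fifth speed. With a fingertip against the side of the upright knob, push the selector lever counter-clockwise (seen from above) all the way back to its off stop and let it rest there a moment, then push it clockwise exactly five clicks and leave it seated in that notch. Never take the knob between the fingers, and leave the oil bottle, spare wheel and wrench where they are.

Things in the scene. Friction and masses are not known exactly. Their poses are not given: they have to be found in the camera images.
- controller: Grey metal case, 210 x 210 mm, 62 mm high, fixed to the bench, flat aluminium face on top. Origin: centre of its underside; z up. The selector lever turns on a vertical axis through the face's centre. Two steel stop pegs, 10 mm across, 12 mm high, stand on the face 36 mm from that axis, 0.32 rad beyond the end positions. Two black cable glands stick out 20 mm from its +x side
- dial_axis (a point): point on the lever's turning axis at the surface of the aluminium face, 62 mm above the bench; axes as the case's
- off_mark (a point): the off mark: a dark radial bar, 20 x 10 mm, on the face 88 mm from the turning axis, 1.6 rad counter-clockwise (from above) from the case's +x. From it, clockwise on the same circle, eight round studs 11 mm across, 3 mm high, 0.4 rad apart, mark notches 1 to 8; the pointer points at them
- lever_knob (a point): on the axis of the lever's upright black knob, 65 mm from the turning axis, 34 mm above the face. Knob: vertical cylinder 18 mm across, 12 to 52 mm above the face. Below it a flat steel arm 14 mm wide, its top 12 mm above the face, ends in a pointer 80 mm from the axis; black hub on the axis 38 mm across, its screw's top 22 mm above the face. Site x points outward along the arm, z up
- lever (a joint): turn of the lever, rad, clockwise from above: 0 = off stop, a click detent every 0.4 (fifth notch 2.0) to 3.2 at the far stop. The knob lies at 1.6 minus this, counter-clockwise from the case's +x. About 4 to 7 N sideways on the knob leaves a notch; past half-way to the next it snaps in by itself and stays there when let go
- truck: fixed roller stand, 300 x 240 mm, with a steel four-wheel railway truck on it, 160 mm high in all; origin: centre of its underside
- oil_bottle: loose grey oil bottle, 52 mm across, 130 mm high; origin: centre of its underside. Leave alone
- spare_wheel: loose steel wheel lying flat, 90 mm across, 26 mm high; origin: centre of its underside. Leave alone
- wrench: loose steel wrench lying along its x axis, 180 mm long, 8 mm thick; origin: its middle, on the bench. Leave alone

How it is judged:
By the outcome, as a careful person would: the job done as asked, in the order asked, and still so for the second after the job is handed in, with the robot touching nothing.
It also fails if it takes over 67 s, if anything falls off the work surface, if the arm or the gripper's body presses on something with over 40 N, if the wrist force passes 120 N, or if a joint passes its speed limit or range.

## Working session

There is one attempt and no reset: what is moved stays moved. The work goes in short steps, Python scripts to look and compute and a shell command to move; the robot and the scene stay as the last step left them, time stands still between calls to the robot, and variables do not carry over. Pictures are saved under pics/ and viewed, at most 10 in all, crops included, and the job is handed in when it is done.

```bash
mkdir -p pics; python3 - <<'E'
from bench import ctrl, imaging
import cv2
for n in("scene","top"):
    cv2.imwrite(f"pics/{n}0.png",imaging.camera(n)[:,:,::-1]); i=imaging.camera_info(n); print(n,i)
o=ctrl.get_obs(); print(o)
E
```

```text
scene {'K': array([[478.19621187,   0.        , 321.96829275],
       [  0.        , 478.19621187, 237.92213763],
       [  0.        ,   0.        ,   1.        ]]), 'T': array([[ 0.07496507, -0.67522219,  0.73379509,  1.40674381],
       [ 0.99694327,  0.06698912, -0.04020658, -0.04376036],
       [-0.02200791,  0.73456616,  0.67818007,  0.88384828],
       [ 0.        ,  0.        ,  0.        ,  1.        ]])}
top {'K': array([[471.67851588,   0.        , 319.35511686],
       [  0.        , 471.67851588, 238.95126831],
       [  0.        ,   0.        ,   1.        ]]), 'T': array([[ 2.14923760e-03,  9.87603429e-01, -1.56954921e-01,
         3.85605027e-01],
       [-9.99967553e-01,  9.03985920e-04, -8.00477142e-03,
        -5.40462788e-03],
       [-7.76365467e-03,  1.56967033e-01,  9.87573327e-01,
         1.17272854e+00],
       [ 0.00000000e+00,  0.00000000e+00,  0.00000000e+00,
         1.00000000e+00]])}
{'time_s': 0.1, 'q': array([-1.45630935e+00,  1.81445108e-01,  1.60790538e+00, -3.24700596e-05,
        1.35381904e+00, -2.06304259e-01]), 'dq': array([-0.00245556, -0.0009934 , -0.00355494, -0.00091068,  0.00240848,
       -0.00109726]), 'joint_efforts': array([ 4.71045932e-04, -4.45878983e+01, -3.52234948e+01, -1.50511628e-04,
        4.20415614e-03,  6.82778045e-05]), 'eef_pos': array([ 0.18125823, -0.54519128,  0.25248766]), 'eef_rot': array([-7.88331072e-04,  9.87163310e-01,  1.59712173e-01,  2.03483343e-05]), 'wrist_force': array([-0.28054157, -0.39470438,  0.25862524]), 'torque': array([ 0.00073538,  0.00535574, -0.01499214]), 'grasp_force': 0.0, 'opening': 1.0008251557271775}
```

View pics/top0.png

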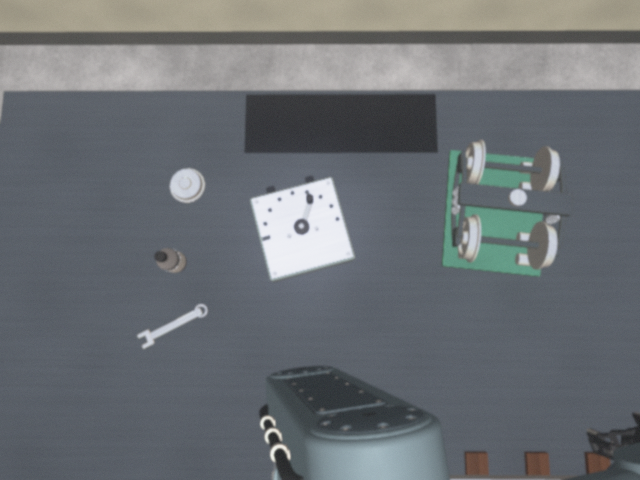

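View pics/scene0.png

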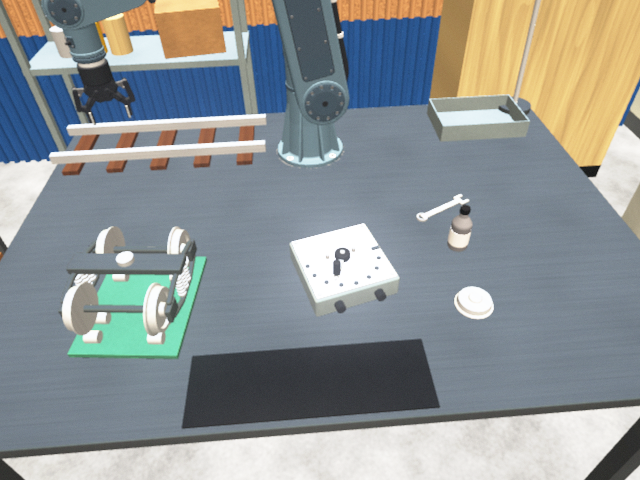

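The top view shows the white case with its hub at about (302,227), the knob at (310,198), the off mark at (266,238) and the glands on the far side at (270,189) and (309,179). The scene view agrees. Next I'll crop and compute.

```bash
cat > h.py <<'E'
import numpy as np
from bench import ctrl, imaging
def topix(n,p):
    i=imaging.camera_info(n); T=i["T"]; c=T[:3,:3].T@(np.asarray(p,float)-T[:3,3]); u=i["K"]@(c*[1,-1,-1]); return u[:2]/u[2]
def toworld(n,px,z):
    i=imaging.camera_info(n); T=i["T"]; d=np.linalg.inv(i["K"])@[*px,1.]; d=T[:3,:3]@(d*[1,-1,-1]); return T[:3,3]+d*(z-T[2,3])/d[2]
E
python3 - <<'E'
from h import *; import cv2
im=cv2.imread("pics/top0.png")
g=cv2.cvtColor(im,cv2.COLOR_BGR2GRAY)[165:290,240:365]
m=(g>150).astype(np.uint8); m=cv2.morphologyEx(m,cv2.MORPH_CLOSE,np.ones((15,15)))
c=max(cv2.findContours(m,0,2)[0],key=cv2.contourArea); r=cv2.minAreaRect(c)
b=cv2.boxPoints(r)+[240,165]; print(b)
W=np.array([toworld("top",p,.062) for p in b]); print(W, W.mean(0)); print([np.linalg.norm(W[i]-W[i-1]) for i in range(4)])
print([np.degrees(np.arctan2(*(W[i]-W[i-1])[[1,0]])) for i in range(4)])
print("hub",toworld("top",(302,226.5),.08),"knob",toworld("top",(310,197.5),.114),"mark",toworld("top",(266,238),.062))
cv2.imwrite("pics/crop1.png",cv2.resize(im[160:290,235:370],None,fx=4.4,fy=4.4,interpolation=2))
E
```

```text
[[248.60774803 198.22919846]
 [332.77833557 175.87137604]
 [354.60114288 258.02781677]
 [270.43055725 280.38563538]]
[[ 0.66178281  0.17506514  0.062     ]
 [ 0.717735   -0.02876321  0.062     ]
 [ 0.51647187 -0.07996017  0.062     ]
 [ 0.46328662  0.11853518  0.062     ]] [0.58981908 0.04621923 0.062     ]
[np.float64(0.20638888479015252), np.float64(0.21136849625394707), np.float64(0.20767276680925426), np.float64(0.20549713854439336)]
[np.float64(15.896483256985812), np.float64(-74.65004344150542), np.float64(-165.72790263384894), np.float64(104.9996158340047)]
hub [0.58894321 0.04441318 0.08      ] knob [0.65061008 0.02495283 0.114     ] mark [0.56431592 0.13098516 0.062     ]
```

View pics/crop1.png

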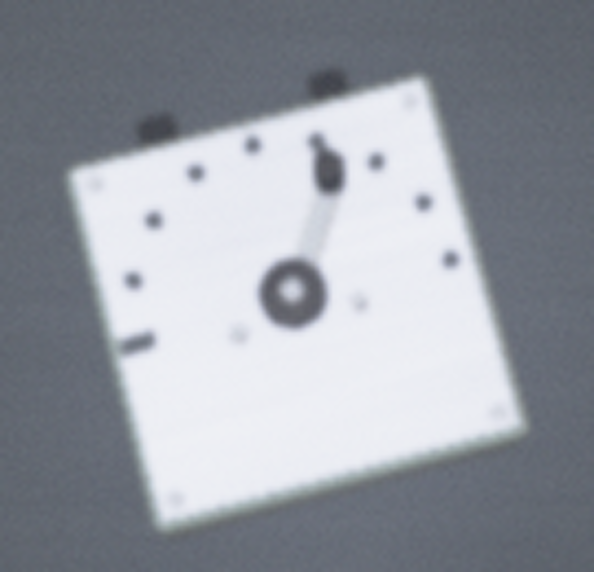

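The crop shows the off bar at (137,342), studs 1 to 8 from (133,281) to (451,259), and the pointer near stud 5, perhaps slightly past it. I'll fit the dial to the studs and plan the approach.

```bash
cat >> h.py <<'E'
from scipy.spatial.transform import Rotation as R
def plan(targets,start=None):
    """targets: (x,y,z,yaw deg) -> rows; start likewise (commanded) or measured"""
    if start is None:
        o=ctrl.get_obs(); M=R.from_quat(np.roll(o["eef_rot"],-1)).as_matrix(); p=o["eef_pos"]; y0=np.degrees(np.arctan2(M[1,0],M[0,0]))
    else:
        p=np.array(start[:3]); y0=start[3]; y=np.radians(y0); M=np.array([[np.cos(y),np.sin(y),0],[np.sin(y),-np.cos(y),0],[0,0,-1]])
    print("at",np.round(p,4),round(y0,2))
    out=[]
    for t in targets:
        s=M.T@(np.array(t[:3])-p)*100; out.append([*[round(float(v),2) for v in s],round(-((t[3]-y0+180)%360-180),1)])
    print(out)
def pose(C,phi,d,z):
    a=np.radians(phi); return (C[0]+.065*np.cos(a)-d*np.sin(a),C[1]+.065*np.sin(a)+d*np.cos(a),z,phi+90)
E
python3 - <<'E'
from h import *
from scipy.optimize import least_squares
px=np.array([(137,342),(133,281),(153,220),(196,173),(253,146),(316,140),(376,161),(424,203),(451,259)])/4.4+[235,160]
def P(v):
    a=v[2]+1.6-.4*np.arange(9); return np.c_[v[0]+.088*np.cos(a),v[1]+.088*np.sin(a),np.r_[.062,np.full(8,.064)]]
s=least_squares(lambda v:np.ravel([topix("top",p)-q for p,q in zip(P(v),px)]),[.589,.045,.27]); print(s.x,np.degrees(s.x[2]),np.round(s.fun,1))
C=s.x; 
for L in(1.6,2,2.2,2.4):
    a=C[2]+1.6-L; print(L,np.degrees(a),[(topix("top",(C[0]+.065*np.cos(a),C[1]+.065*np.sin(a),z))-[235,160])*4.4 for z in(.074,.114)],[topix("scene",(C[0]+.065*np.cos(a),C[1]+.065*np.sin(a),z)) for z in(.074,.114)])
plan([pose(C,-17,-.04,.2)])
E
```

```text
[0.58963001 0.04588506 0.26520706] 15.195245400467623 [ 0.2  0.4 -0.  -0.3  0.1 -0.  -0.1 -0.1 -0.1 -0.3  0.   0.2  0.   0.
 -0.1 -0.  -0.   0.2]
1.6 15.19524540046762 [array([262.1534654 , 179.80107493]), array([257.60315399, 161.73949762])] [array([351.17935994, 271.7702748 ]), array([351.52331157, 259.61002276])]
2 -7.723066404765304 [array([309.60082426, 176.79335727]), array([306.77339481, 158.6235409 ])] [array([340.17309421, 273.07896473]), array([340.24072231, 260.92602814])]
2.2 -19.182222307381778 [array([332.8013148, 182.2186334]), array([330.81516081, 164.23628693])] [array([334.60896013, 272.50905971]), array([334.53664315, 260.36103138])]
2.4 -30.641378209998226 [array([354.44145699, 192.04954828]), array([353.24034101, 174.40886774])] [array([329.33691484, 271.14834017]), array([329.13276977, 259.005917  ])]
at [ 0.1813 -0.5452  0.2525] 18.38
[[60.37, -36.18, 5.32, np.float64(-54.6)]]
```

```bash
python3 -m pendant '[[60.4,-36.2,0,-54.6],[60.4,-36.2,0,-54.6],[60.4,-36.2,0,-54.6],[60.4,-36.2,0,-54.6],[60.4,-36.2,0,-54.6],[60.4,-36.2,0,-54.6],[60.4,-36.2,0,-54.6],[60.4,-36.2,0,-54.6],[60.4,-36.2,0,-54.6],[60.4,-36.2,0,-54.6],[60.4,-36.2,0,-54.6],[60.4,-36.2,0,-54.6]]' 0
python3 - <<'E'
from h import *
C=[.5896,.0459]; plan([pose(C,-17,-.04,.25),pose(C,-17,-.04,.11)])
E
```

```text
time_s: 1.1
eef_pos: [0.5081, -0.1645, 0.2531]
eef_rot: [-0.0, 0.804, 0.595, -0.0]
wrist_force: [1.0, -1.3, 0.2]
opening: 0.001
grasp_force: 0.0
at [ 0.5081 -0.1645  0.2531] 72.99
[[18.5, 8.14, 0.31, np.float64(-0.0)], [18.5, 8.14, 14.31, np.float64(-0.0)]]
```

```bash
python3 -m pendant '[[18.5,8.1,0.3,0],[18.5,8.1,0.3,0],[18.5,8.1,0.3,0],[18.5,8.1,0.3,0],[18.5,8.1,0.3,0],[18.5,8.1,0.3,0],[18.5,8.1,4,0],[18.5,8.1,7,0],[18.5,8.1,7,0],[18.5,8.1,7,0]]' 0
python3 - <<'E'
from h import *
import cv2
C=[.5896,.0459]; plan([pose(C,-17,-.04,.11)])
a=cv2.imread("pics/scene0.png")
s=imaging.camera("scene")[:,:,::-1]; cv2.imwrite("pics/s1.png",cv2.resize(s[150:330,240:440],None,fx=3,fy=3,interpolation=2))
E
```

```text
time_s: 1.93
eef_pos: [0.6371, -0.0131, 0.1811]
eef_rot: [-0.002, 0.804, 0.595, -0.002]
wrist_force: [0.6, -0.6, 0.3]
opening: -0.001
grasp_force: 0.0
at [ 0.6371 -0.0131  0.1811] 72.98
[[0.26, 0.27, 7.11, np.float64(-0.0)]]
```

View pics/s1.png

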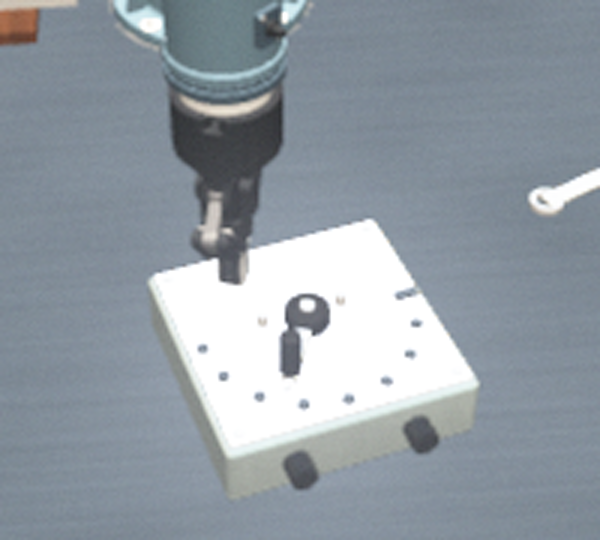

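The closed fingertips at (232,275) are above and clockwise of the knob at (290,352), so the way down is clear.

```bash
python3 -m pendant '[[0.2,0.3,2.5,0],[0.2,0.3,5,0],[0.2,0.3,7,0],[0.2,0.3,7.1,0],[0.2,0.3,7.1,0]]' 0
python3 - <<'E'
from h import *
C=[.5896,.0459]
plan([pose(C,-17,-.025,.11)]+[pose(C,f,-.02,.11) for f in range(-17,50,6)])
E
```

```text
time_s: 2.4
eef_pos: [0.6428, -0.0127, 0.1135]
eef_rot: [0.0, 0.804, 0.595, 0.0]
wrist_force: [-0.5, -0.5, 0.6]
opening: 0.002
grasp_force: 0.0
at [ 0.6428 -0.0127  0.1135] 72.96
[[1.55, -0.3, 0.35, np.float64(-0.0)], [2.05, -0.3, 0.35, np.float64(-0.0)], [2.74, -0.13, 0.35, np.float64(-6.0)], [3.44, -0.03, 0.35, np.float64(-12.0)], [4.16, -0.0, 0.35, np.float64(-18.0)], [4.87, -0.05, 0.35, np.float64(-24.0)], [5.57, -0.18, 0.35, np.float64(-30.0)], [6.25, -0.37, 0.35, np.float64(-36.0)], [6.91, -0.64, 0.35, np.float64(-42.0)], [7.54, -0.97, 0.35, np.float64(-48.0)], [8.13, -1.37, 0.35, np.float64(-54.0)], [8.68, -1.82, 0.35, np.float64(-60.0)], [9.17, -2.34, 0.35, np.float64(-66.0)]]
```

```bash
python3 -m pendant '[[1.5,-0.3,0.2,0],[2.05,-0.3,0.2,0],[2.75,-0.15,0.2,-6],[3.45,-0.05,0.2,-12],[4.15,0,0.2,-18],[4.85,-0.05,0.2,-24],[5.55,-0.2,0.2,-30],[6.25,-0.4,0.2,-36],[6.9,-0.65,0.2,-42],[7.55,-1,0.2,-48],[8.15,-1.35,0.2,-54],[8.15,-1.35,0.2,-54]]' 0
python3 - <<'E'
from h import *
C=[.5896,.0459]
plan([pose(C,f,-.02,.11) for f in range(42,108,6)])
E
```

```text
time_s: 3.4
eef_pos: [0.6544, 0.0711, 0.1125]
eef_rot: [0.002, 0.444, 0.896, 0.001]
wrist_force: [0.1, -1.2, 0.2]
opening: -0.0
grasp_force: 0.0
at [0.6544 0.0711 0.1125] 127.3
[[0.46, -0.04, 0.25, np.float64(-4.7)], [1.16, 0.08, 0.25, np.float64(-10.7)], [1.87, 0.12, 0.25, np.float64(-16.7)], [2.58, 0.09, 0.24, np.float64(-22.7)], [3.29, -0.02, 0.24, np.float64(-28.7)], [3.97, -0.2, 0.24, np.float64(-34.7)], [4.64, -0.45, 0.24, np.float64(-40.7)], [5.28, -0.77, 0.23, np.float64(-46.7)], [5.88, -1.15, 0.23, np.float64(-52.7)], [6.43, -1.6, 0.23, np.float64(-58.7)], [6.94, -2.1, 0.23, np.float64(-64.7)]]
```

```bash
python3 -m pendant '[[0.5,0,0.1,-5],[1.15,0.1,0.1,-11],[1.85,0.1,0.1,-17],[2.6,0.1,0.1,-23],[3.3,0,0.1,-29],[4,-0.2,0.1,-35],[4.65,-0.45,0.1,-41],[5.3,-0.75,0.1,-47],[5.9,-1.15,0.1,-53],[6.4,-1.6,0.1,-58],[6.4,-1.6,0.1,-58]]' 0
python3 - <<'E'
from h import *
import cv2
C=[.5896,.0459]
plan([pose(C,f,-.02,.112) for f in (104,106,107,108)])
s=imaging.camera("scene")[:,:,::-1]; cv2.imwrite("pics/s2.png",cv2.resize(s[150:330,240:440],None,fx=3,fy=3,interpolation=2))
E
```

```text
time_s: 4.32
eef_pos: [0.6019, 0.1118, 0.1105]
eef_rot: [0.001, -0.044, 0.999, 0.0]
wrist_force: [0.1, 0.7, -0.4]
opening: -0.004
grasp_force: 0.0
at [0.6019 0.1118 0.1105] -174.98
[[0.84, 0.28, -0.15, np.float64(-9.0)], [1.08, 0.31, -0.15, np.float64(-11.0)], [1.19, 0.32, -0.15, np.float64(-12.0)], [1.31, 0.33, -0.15, np.float64(-13.0)]]
```

View pics/s2.png

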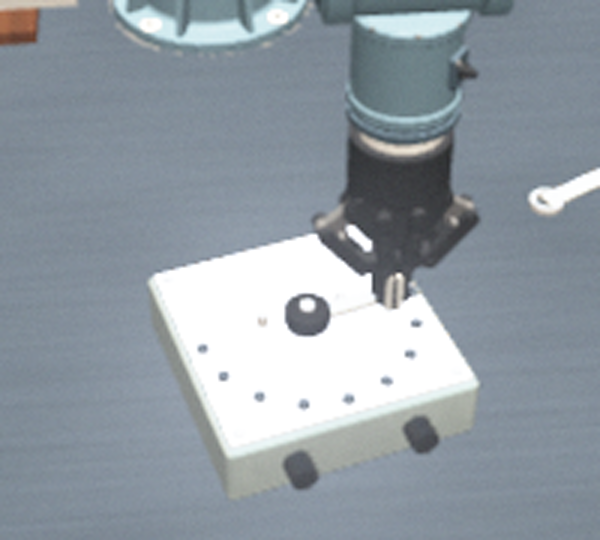

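The lever arm now points toward the off mark, with the fingertips at (393,290) behind the knob. I'll press gently to the stop and hold.

```bash
python3 -m pendant '[[0.4,0.2,0,-5],[0.85,0.3,0,-9],[0.85,0.3,0,-9],[1.1,0.3,0,-11],[1.2,0.3,0,-12],[1.2,0.3,0,-12],[1.2,0.3,0,-12]]' 0
python3 - <<'E'
from h import *
plan([pose([.5896,.0459],107,-.02,.11)])
E
```

```text
time_s: 4.95
eef_pos: [0.5918, 0.1133, 0.1101]
eef_rot: [0.002, -0.145, 0.989, 0.0]
wrist_force: [5.3, 2.1, -2.6]
opening: 0.0
grasp_force: 2.7
at [0.5918 0.1133 0.1101] -163.31
[[0.18, 0.12, 0.01, np.float64(-0.3)]]
```

```bash
python3 -m pendant '[[0.1,0,0,0],[0.2,0,0,0],[0.2,0,0,0],[0.2,0,0,0]]' 0; python3 -m pendant '[[0.15,0,0,0],[0.15,0,0,0],[0.15,0,0,0]]' 0
```

```text
time_s: 5.28
eef_pos: [0.5916, 0.1132, 0.1104]
eef_rot: [0.004, -0.145, 0.989, 0.0]
wrist_force: [11.7, 5.1, -7.8]
opening: 0.0
grasp_force: 6.3
time_s: 5.53
eef_pos: [0.5914, 0.1131, 0.1106]
eef_rot: [0.006, -0.145, 0.989, 0.0]
wrist_force: [17.2, 6.5, -11.3]
opening: 0.001
grasp_force: 8.9
```

The force rises while the position stays put, so the lever is on its stop. I'll back off and look at the lever while it rests.

```bash
python3 -m pendant '[[0,0,0,0],[0,0,0,0],[0,0,0,0],[-0.4,0,0,0],[-2,0,0,0],[-2,0,-3,0],[-2,0,-6,0],[-2,0,-9,0],[-2,0,-9,0],[-2,0,-9,0],[-2,0,-9,0]]' 0
python3 - <<'E'
from h import *
import cv2
C=[.5896,.0459]
plan([pose(C,107,.045,.19),pose(C,107,.045,.11)])
s=imaging.camera("scene")[:,:,::-1]; cv2.imwrite("pics/s3.png",cv2.resize(s[190:330,280:440],None,fx=4,fy=4,interpolation=2))
for L in(0,.2,.4):
    a=.2652+1.6-L; print([(topix("scene",(C[0]+.065*np.cos(a),C[1]+.065*np.sin(a),z))-[280,190])*4 for z in(.074,.114)])
E
```

```text
time_s: 6.45
eef_pos: [0.6055, 0.1178, 0.1992]
eef_rot: [-0.0, -0.146, 0.989, -0.0]
wrist_force: [0.0, -0.3, -0.2]
opening: -0.001
grasp_force: 0.0
at [0.6055 0.1178 0.1992] -163.17
[[8.12, 0.07, 0.92, np.float64(-0.2)], [8.12, 0.07, 8.92, np.float64(-0.2)]]
[array([342.25083426, 224.78780968]), array([344.91934151, 176.34528523])]
[array([349.33878927, 238.95821541]), array([352.19887129, 190.45973728])]
[array([352.33974054, 253.9333053 ]), array([355.29658476, 205.38515643])]
```

View pics/s3.png

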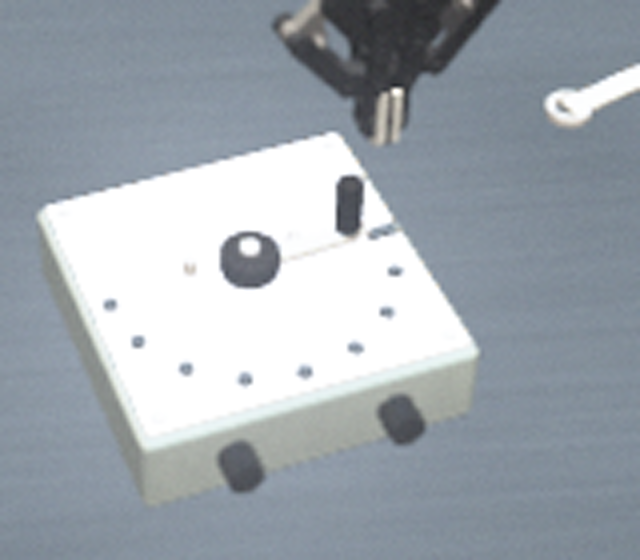

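The lever rests at off: the arm's line from the hub (250,258) through the pointer (360,237) meets the off bar at (382,232). Next I'll cross over above the knob to its other side.

```bash
python3 -m pendant '[[3,0,0,0],[6,0,0,0],[8,0,0,0],[8,0,0,0],[8,0,3,0],[8,0,6,0],[8,0,8.8,0],[8,0,8.8,0],[8,0,8.8,0]]' 0
python3 - <<'E'
from h import *
C=[.5896,.0459]
plan([pose(C,107,.03,.11),pose(C,107,.022,.11)]+[pose(C,f,.02,.11) for f in range(104,52,-5)])
E
```

```text
time_s: 7.25
eef_pos: [0.5276, 0.0946, 0.1093]
eef_rot: [-0.003, -0.147, 0.989, 0.001]
wrist_force: [-0.1, -0.0, 0.6]
opening: 0.004
grasp_force: 0.0
at [0.5276 0.0946 0.1093] -163.06
[[-1.5, 0.04, -0.07, np.float64(-0.1)], [-2.3, 0.04, -0.08, np.float64(-0.1)], [-2.85, 0.13, -0.08, np.float64(2.9)], [-3.43, 0.25, -0.08, np.float64(7.9)], [-4.02, 0.32, -0.09, np.float64(12.9)], [-4.61, 0.34, -0.09, np.float64(17.9)], [-5.2, 0.3, -0.09, np.float64(22.9)], [-5.79, 0.22, -0.09, np.float64(27.9)], [-6.37, 0.08, -0.1, np.float64(32.9)], [-6.93, -0.11, -0.1, np.float64(37.9)], [-7.47, -0.34, -0.1, np.float64(42.9)], [-8.0, -0.62, -0.11, np.float64(47.9)], [-8.49, -0.95, -0.11, np.float64(52.9)]]
```

```bash
python3 -m pendant '[[-1.5,0,0,0],[-2.3,0,0,0],[-2.85,0.15,0,3],[-3.45,0.25,0,8],[-4,0.3,0,13],[-4.6,0.35,0,18],[-5.2,0.3,0,23],[-5.8,0.2,0,28],[-6.35,0.1,0,33],[-6.95,-0.1,0,38],[-7.45,-0.35,0,43],[-7.45,-0.35,0,43]]' 0
python3 - <<'E'
from h import *
C=[.5896,.0459]
plan([pose(C,f,.02,.11) for f in range(60,16,-4)])
E
```

```text
time_s: 8.25
eef_pos: [0.6038, 0.1128, 0.1135]
eef_rot: [0.002, 0.227, 0.974, 0.0]
wrist_force: [0.1, 0.3, -0.1]
opening: -0.002
grasp_force: 0.0
at [0.6038 0.1128 0.1135] 153.79
[[-0.12, -0.01, 0.35, np.float64(3.8)], [-0.58, 0.08, 0.35, np.float64(7.8)], [-1.06, 0.14, 0.35, np.float64(11.8)], [-1.53, 0.17, 0.35, np.float64(15.8)], [-2.0, 0.16, 0.35, np.float64(19.8)], [-2.48, 0.12, 0.36, np.float64(23.8)], [-2.95, 0.05, 0.36, np.float64(27.8)], [-3.41, -0.05, 0.36, np.float64(31.8)], [-3.86, -0.19, 0.36, np.float64(35.8)], [-4.31, -0.36, 0.36, np.float64(39.8)], [-4.74, -0.56, 0.36, np.float64(43.8)]]
```

```bash
python3 -m pendant '[[-0.1,0,0.1,4],[-0.6,0.1,0.1,8],[-1.05,0.15,0.1,12],[-1.55,0.15,0.1,16],[-2,0.15,0.1,20],[-2.5,0.1,0.1,24],[-2.95,0.05,0.1,28],[-3.4,-0.05,0.1,32],[-3.85,-0.2,0.1,36],[-4.3,-0.35,0.1,40],[-4.75,-0.55,0.1,44],[-4.75,-0.55,0.1,44]]' 0
python3 - <<'E'
from h import *
C=[.5896,.0459]
plan([pose(C,f,.02,.11) for f in [18,15,12,9,7,5,3,1,-1,-3]])
E
```

```text
time_s: 9.25
eef_pos: [0.6428, 0.0867, 0.1117]
eef_rot: [0.001, 0.574, 0.819, 0.001]
wrist_force: [0.2, 0.1, 1.2]
opening: -0.003
grasp_force: 0.0
at [0.6428 0.0867 0.1117] 109.96
[[-0.24, 0.17, 0.17, np.float64(2.0)], [-0.58, 0.25, 0.17, np.float64(5.0)], [-0.93, 0.32, 0.17, np.float64(8.0)], [-1.29, 0.37, 0.17, np.float64(11.0)], [-1.52, 0.39, 0.17, np.float64(13.0)], [-1.76, 0.4, 0.18, np.float64(15.0)], [-2.0, 0.41, 0.18, np.float64(17.0)], [-2.24, 0.4, 0.18, np.float64(19.0)], [-2.47, 0.39, 0.18, np.float64(21.0)], [-2.71, 0.37, 0.18, np.float64(23.0)]]
```

```bash
python3 -m pendant '[[-0.25,0.15,0,2],[-0.6,0.25,0,5],[-0.95,0.3,0,8],[-1.3,0.35,0,11],[-1.5,0.4,0,13],[-1.75,0.4,0,15],[-2,0.4,0,17],[-2.25,0.4,0,19],[-2.45,0.4,0,21],[-2.45,0.4,0,21],[-2.45,0.4,0,21]]' 0
python3 - <<'E'
from h import *
import cv2
C=[.5896,.0459]
plan([pose(C,f,.02,.11) for f in [-1,-3]])
s=imaging.camera("scene")[:,:,::-1]; cv2.imwrite("pics/s4.png",cv2.resize(s[190:330,280:440],None,fx=4,fy=4,interpolation=2))
E
```

```text
time_s: 10.17
eef_pos: [0.6539, 0.0656, 0.1109]
eef_rot: [0.0, 0.712, 0.702, 0.0]
wrist_force: [-0.3, -0.3, 0.2]
opening: -0.003
grasp_force: 0.0
at [0.6539 0.0656 0.1109] 89.18
[[-0.08, 0.1, 0.09, np.float64(0.2)], [-0.31, 0.17, 0.09, np.float64(2.2)]]
```

View pics/s4.png

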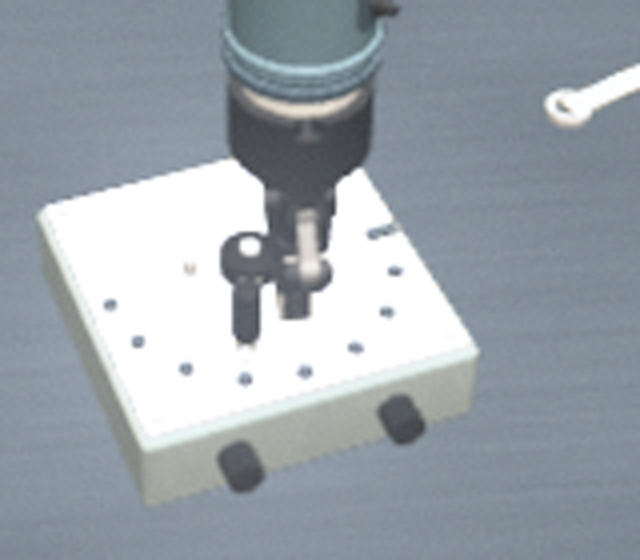

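The pointer lines up with stud 5 at (246,378), and there is no force on the finger. I'll back off, lift away and verify.

```bash
python3 -m pendant '[[1,0,0,0],[2.5,0,0,0],[2.5,0,-3,0],[2.5,0,-6,0],[2.5,0,-9,0],[5,0,-12,0],[10,0,-12,0],[14,0,-12,0],[14,0,-12,0],[14,0,-12,0]]' 0
python3 -m pendant '[[0,0,0,0],[0,0,0,0],[0,0,0,0],[0,0,0,0],[0,0,0,0],[0,0,0,0]]' 0
python3 - <<'E'
from h import *
import cv2
a=imaging.camera("top")[160:290,235:370,::-1]; b=imaging.camera("scene")[200:330,285:420,::-1]
cv2.imwrite("pics/f.png",cv2.resize(np.hstack([a,b]),None,fx=2.9,fy=2.9,interpolation=2))
E
```

```text
time_s: 11.05
eef_pos: [0.6551, 0.2101, 0.2302]
eef_rot: [-0.0, 0.711, 0.703, 0.0]
wrist_force: [0.1, -0.2, -0.6]
opening: -0.004
grasp_force: 0.0
time_s: 11.55
eef_pos: [0.6564, 0.2045, 0.2303]
eef_rot: [-0.0, 0.714, 0.7, -0.0]
wrist_force: [1.2, -1.0, -0.4]
opening: 0.0
grasp_force: 0.0
```

View pics/f.png

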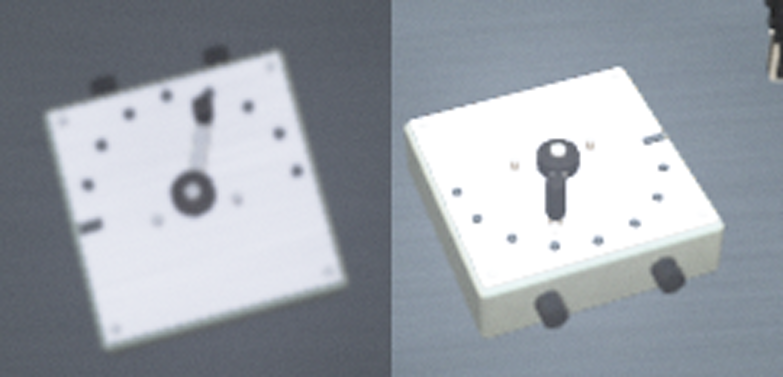

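In both views the pointer is on stud 5: in the top view it sits at (207,95), with four studs to the left and three to the right. The arm is clear, so I'll hand in.

```bash
python3 -c "from bench import workorder; print(workorder.hand_in())"
```

```text
the job is handed in; nothing more can be done
None
```

The lever was pushed to its off stop, rested there, then pushed clockwise five notches; both cameras show the pointer at stud 5 with the arm clear, and the job was handed in at about 11.7 s of the 67 s allowed.

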